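# Close a filter housing with its click-stop cap

### The job

Put the loose grey click-stop cap over the square stem on top of the metal filter housing, pressing only lightly (never the sprung stem down to its stop) and turning until it drops fully down over the square. Then screw the stem tight by turning the cap clockwise (seen from above) until the cap's ratchet clicks and slips: at least one click, at most three. Leave the cap sitting upright on the stem, let go of it, and leave the other things where they are.

Things in the scene. Friction and masses are not known exactly. Their poses are not given: they have to be found in the camera images.
- cap_centre (a point): Centre (half-way up) of the loose click-stop cap: ribbed grey plastic cylinder, 52 mm in diameter, 50 mm tall, 0.2 kg, standing upright on the worktop, open end down; grip it round the outside by its upper 40 mm. z points up to its black disc with a white line along its +x. With the cap fully down over the stem this point is about 32 mm above stem_seat; if it only stands on top, about 47 mm.
- stem_seat (a point): Centre of the flat top of the fixed metal filter housing, 70 mm above the worktop, z up. From it rises the closing stem: a steel square 20 mm wide, its top 24 mm above this point, its uppermost 3 mm narrowed to 17 mm. The stem is sprung: it can be pressed down up to 8 mm, at 1.5 N per mm, and comes up again. It must not be pressed to its lower stop.
- socket (a joint): Slip of the cap's ratchet, rad: how far the grip shell has turned clockwise past its socket. 0 at the start, 0.52 more for every click; let go, it settles near whole clicks.
- housing: The fixed filter housing with its stem; 112 mm wide at the foot, two hose barbs along its y axis; origin at the centre of its underside. The stem turns about the vertical with about 0.1 Nm of friction; clockwise (from above) tightens it to a rigid stop. Its angle now and the travel left to the stop (anything from 0.3 to 2.2 rad) are not measured: find them by feel or sight.
- cap: The same cap; origin at the centre of its underside. In the underside is a square socket, 23 mm wide, 15 mm deep, square to the cap's x and y axes until the ratchet slips. Between grip and socket is a ratchet: the grip turns the socket rigidly up to about 0.3 Nm; above that it slips round in clicks of 30 degrees, and the torque drops for a moment at each click.
- jar: Bystander: specimen jar with a wide screw cap, 64 mm wide, 77 mm tall, origin at the centre of its underside. Leave alone.
- dish: Bystander: flat round petri dish, 91 mm wide, 15 mm tall, origin at the centre of its underside. Leave alone.
- stem_lift (a joint): How far the sprung stem is pressed down, m: 0 free (its own weight and the cap's press it 1 to 2 mm), 0.008 at its lower stop; 1.5 N per mm.

How it is judged:
On the way, in this order (a step that is already met when the one before it is completed fails the run):
1. the cap is fully down over the square stem (z of cap_centre in the frame of stem_seat below 0.036 m and horizontal distance between cap_centre and stem_seat below 0.005 m), for 0.1 s.
2. the ratchet has clicked at least once with the cap on the stem (all of step 1 and value of joint socket above 0.4 rad), for 0.05 s.
At the end, for the whole second after the job is handed in: The cap sits upright (within 7 degrees) and at rest over the stem, its centre at most 36 mm above the housing's top and within 5 mm of its axis; its ratchet has slipped one to three clicks (0.4 to 1.8 rad) (all of step 2 and value of joint socket below 1.8 rad and angle between cap_centre's own z axis and vertical below 0.12 rad and linear speed of cap below 0.02 m/s); the robot touches nothing.
It fails at once if the ratchet is run past three clicks (value of joint socket above 1.8 rad).
It fails at once if the sprung stem is pressed down to its lower stop (over 7.5 mm, about 11 N) (value of joint stem_lift above 0.0075 m).
It fails at once if the jar is disturbed (distance of jar from where it was at the start of the episode above 0.02 m).
It fails at once if the dish is disturbed (distance of dish from where it was at the start of the episode above 0.02 m).
It also fails if it takes over 72 s, if anything falls off the work surface, if the arm or the gripper's body presses on something with over 40 N, if the wrist force passes 120 N, or if a joint passes its speed limit or range.

### The arm

A 6-joint arm with a two-finger parallel gripper is mounted at the origin on the work surface; the furniture and walls round the work are solid. World frame = base frame: x ahead of the robot, y to its left, z up, the work surface at z = 0. Lengths are in m, angles in rad, forces in N, time in s.
With the tool pointing down it reaches from about 0.325 to 0.9 m from the base axis. Payload 6.1 kg.
Tool frame: the origin (TCP) lies midway between the tips of the shut fingers; the grasp point (between the pads) lies 19 mm behind it; z points along the fingers, y is the line along which they close (so a half turn about z gives the same grasp; the last joint's range is limited). The gripper opens to 85 mm and grips with 20 to 120 N. Pads are 22 mm wide; open, the fingers measure 114 mm over their backs; the gripper's body (76 mm by 85 mm) begins 54 mm behind the grasp point. The pads swing forward as they close: fully open they stand 13 mm farther back than shut.
Start: joints at [-1.336, 0.22, 1.526, -0, 1.395, -0.126], TCP at [0.221, -0.585, 0.231] pointing down, gripper open.
Joint ranges: [-2.98, 2.98], [-0.91, 2.08], [0.09, 2.57], [-1.24, 4.39], [0.2, 2.65], [-2.68, 2.68]. Speed limits (rad/s): [2.57, 2.57, 3.01, 3.14, 3.14, 3.14].

### API

Orientations are given as [roll, pitch, yaw] about the fixed x, y, z axes, in that order (R = Rz(yaw) Ry(pitch) Rx(roll)).
In Python, from plant import movep, move_l, set_joints, gripper_to, hold, inverse_kinematics, observe, get_image, get_calibration, Unreachable, job_done gives the robot as it stands. Calls block until the motion is done:
- movep(position, orientation): joint-space move of the TCP to a pose.
- move_l(position, feed=0.15, rotation=None, max_force=None): straight line of the TCP; rotation=None keeps the orientation; feed is the mean speed in m/s. With max_force (N) it stops when the force on the tool has changed by that much, and returns True; else False.
- set_joints(angles): joint-space move.
- gripper_to(opening, f_grip=None): finger opening in m; f_grip is the grip in N (None keeps the last); returns when the fingers have stopped.
- hold(seconds).
- inverse_kinematics(position, orientation): joint angles nearest the present ones, or None.
- observe(): the state.
- get_image(name): name is "scene" or "top" or "wrist"; returns (picture, depth): 420x560x3 uint8, red, green, blue; 420x560 float32, m along the optical axis (not along the pixel's ray), 0 where there is no reading.
- get_calibration(name): a dict with "intrinsics" (3x3 intrinsics, pixels), "world_from_camera" (4x4, takes a point from camera to world coordinates). Camera axes: x right, y down, z forward; pixel columns grow to the right and rows downward; lengths in m; the calibration is good to about 2 mm. A picture is of the moment at which its call begins: read the wrist's pose just before it. get_calibration takes no time and is no camera call; for the wrist camera it gives the pose at the moment of the call.
A pose or a line that the arm cannot do raises Unreachable and nothing moves.
- job_done(): hands the job in; it is judged then, once.
The state is a dict: "time_s": time; "q": joint angles; "joint_velocities": joint speeds; "joint_torque": joint torques, N m; "eef_pos": TCP position; "tcp_rot": TCP orientation; "ft_force": force on the tool from outside, world axes, zero at the start; "torque": the same for the moment, N m; "opening": finger opening in m; "grasp_force": force on a finger pad.
Only numpy, scipy, OpenCV 4.12 (cv2) and the standard library are available. Lean on these libraries where they do the work, as an engineer would, in place of code of your own. Each camera call takes 0.05 s, during which the arm holds its last target. There are 200 camera calls.

## Working session

There is one attempt and no reset: what is moved stays moved. The work goes in short steps, each a Python script; the robot and the scene stay as the last script left them, time stands still between calls to the robot, and variables do not carry over. Pictures are saved under pics/ and viewed, at most 10 in all, crops included, and the job is handed in when it is done.

```bash
mkdir -p pics; ls; python3 - <<'E'
from plant import *
import cv2,numpy as np
for n in ["top","scene"]:
    p,d=get_image(n); c=get_calibration(n)
    cv2.imwrite(f"pics/{n}0.png",p[:,:,::-1]); np.savez(f"{n}0.npz",p=p,d=d,K=c["intrinsics"],T=c["world_from_camera"])
    print(n,c)
print(observe())
E
```

```text
pics
top {'intrinsics': array([[478.41254212,   0.        , 280.99940867],
       [  0.        , 478.41254212, 209.35935151],
       [  0.        ,   0.        ,   1.        ]]), 'world_from_camera': array([[ 0.00685965, -0.98302175,  0.18336078,  0.43718293],
       [-0.99996721, -0.00753261, -0.00297391, -0.08626627],
       [ 0.0043046 , -0.18333436, -0.98304119,  0.91008234],
       [ 0.        ,  0.        ,  0.        ,  1.        ]])}
scene {'intrinsics': array([[397.91854665,   0.        , 283.12387212],
       [  0.        , 397.91854665, 207.14865172],
       [  0.        ,   0.        ,   1.        ]]), 'world_from_camera': array([[-0.9413681 , -0.29012816,  0.17219686,  0.44262173],
       [-0.33728867,  0.79734362, -0.50047927,  0.32730159],
       [ 0.00790307, -0.52921527, -0.84845079,  0.77694062],
       [ 0.        ,  0.        ,  0.        ,  1.        ]])}
{'time_s': 0.1, 'q': array([-1.33609355e+00,  2.21130541e-01,  1.52748941e+00, -2.76609725e-05,
        1.39471456e+00, -1.26099799e-01]), 'joint_velocities': array([ 0.00098856, -0.00055732, -0.00206095, -0.00092498,  0.00098689,
        0.00052523]), 'joint_torque': array([ 1.47278292e-04, -4.98241997e+01, -3.90546656e+01, -2.89724630e-04,
        5.76145656e-03,  5.22681759e-06]), 'eef_pos': array([ 0.22050108, -0.58422928,  0.23032286]), 'tcp_rot': array([-3.13986120e+00, -1.92057764e-04,  3.60807276e-01]), 'ft_force': array([ 0.06279557, -0.91728149, -0.09069413]), 'torque': array([ 0.03239604, -0.01427519, -0.01711343]), 'grasp_force': 0.0, 'opening': 0.08539646563493355}
```

View pics/top0.png

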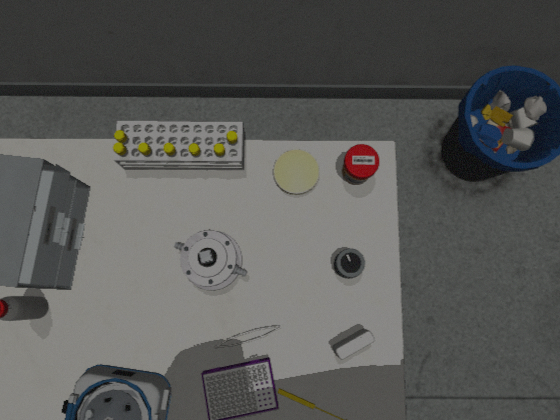

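View pics/scene0.png

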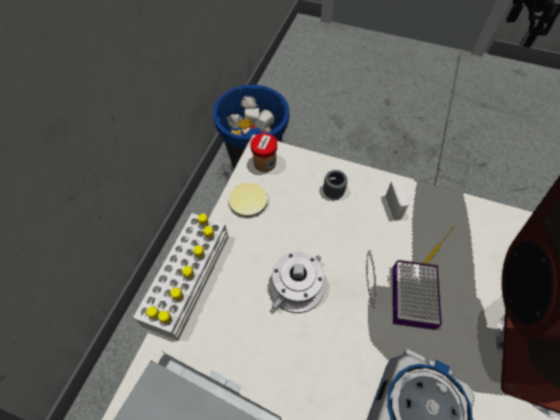

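```bash
cat > h.py <<'E'
import numpy as np,cv2
def cloud(d,K,T):
    v,u=np.indices(d.shape); P=np.stack([(u-K[0,2])/K[0,0]*d,(v-K[1,2])/K[1,1]*d,d],-1)
    return P@T[:3,:3].T+T[:3,3]
def fitc(P):
    A=np.c_[2*P[:,:2],np.ones(len(P))]; s=np.linalg.lstsq(A,(P[:,:2]**2).sum(1),rcond=None)[0]
    return s[:2],np.sqrt(s[2]+s[:2]@s[:2])
E
python3 - <<'E'
from h import *
ims=[]
for n,boxes in [("top",dict(cap=(325,240,375,285),house=(170,222,252,298),jar=(338,140,385,185),dish=(268,145,325,200))),("scene",dict(cap=(318,165,355,205),house=(265,245,335,315)))]:
    z=np.load(n+"0.npz"); W=cloud(z["d"],z["K"],z["T"])
    for k,(a,b,c,e) in boxes.items():
        P=W[b:e,a:c].reshape(-1,3); P=P[z["d"][b:e,a:c].ravel()>0]
        zs=P[:,2]; print(n,k,"tab",np.median(W[:,:,2][(abs(W[:,:,2])<.01)]).round(4),"zmax",np.percentile(zs,99.5).round(4))
        lo,hi={'cap':(.044,.056),'house':(.065,.076),'jar':(.07,.085),'dish':(.01,.02)}[k]
        Q=P[(zs>lo)&(zs<hi)]; (cx,cy),r,=cv2.minEnclosingCircle((Q[:,:2]*1000).astype(np.float32)); print(len(Q),"mean",Q.mean(0).round(4),"circ",round(cx,1),round(cy,1),round(r,1))
        if k=='house':
            Q=P[(zs>.086)]; print("stem",len(Q),Q.mean(0).round(4),cv2.minAreaRect((Q[:,:2]*1000).astype(np.float32)))
        if k in('cap','house'): ims.append(cv2.resize(z["p"][b:e,a:c,::-1],(390,290),interpolation=cv2.INTER_CUBIC))
cv2.imwrite("pics/crops.png",np.vstack([np.hstack(ims[:2]),np.hstack(ims[2:])]))
E
```

```text
top cap tab 0.0001 zmax 0.0531
657 mean [ 0.5015 -0.2125  0.0501] circ 501.9 -213.1 26.4
top house tab 0.0001 zmax 0.0943
1047 mean [0.5072 0.0407 0.07  ] circ 506.9 43.1 44.2
stem 141 [0.5074 0.0408 0.0925] ((507.732666015625, 41.127967834472656), (20.128101348876953, 19.61271095275879), 15.975240707397461)
top jar tab 0.0001 zmax 0.0798
947 mean [ 0.6831 -0.2327  0.0764] circ 684.1 -233.4 32.1
top dish tab 0.0001 zmax 0.0187
1612 mean [ 0.6797 -0.1164  0.0151] circ 679.6 -116.7 45.4
scene cap tab -0.0007 zmax 0.0522
349 mean [ 0.5033 -0.2121  0.0494] circ 502.0 -214.1 27.6
scene house tab -0.0007 zmax 0.093
822 mean [0.5088 0.0423 0.0693] circ 508.1 43.5 43.9
stem 112 [0.5093 0.0411 0.0916] ((509.4581604003906, 39.867225646972656), (19.773971557617188, 19.84370994567871), 15.367597579956055)
```

View pics/crops.png

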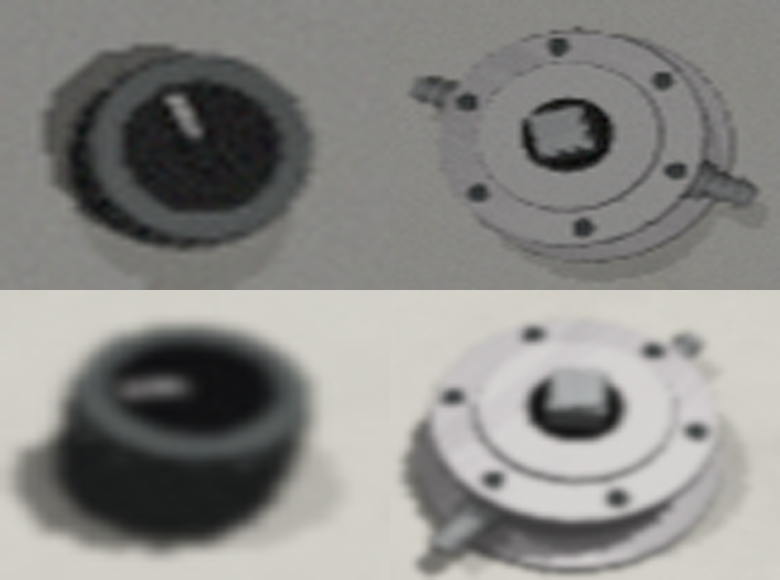

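```bash
cat >> h.py <<'E'
from plant import *
def go(x,y,z,yaw):
    q=np.array(inverse_kinematics([x,y,z],[np.pi,0,yaw])); set_joints(q); return q
def snap(name):
    c=get_calibration("wrist"); p,d=get_image("wrist")
    cv2.imwrite(f"pics/{name}.png",p[:,:,::-1]); np.savez(name+".npz",p=p,d=d,K=c["intrinsics"],T=c["world_from_camera"])
E
python3 - <<'E'
from h import *
q=inverse_kinematics([.508,.041,.25],[np.pi,0,3.33-2*np.pi]); print(q)
print(go(.508,.041,.25,3.33-2*np.pi)); snap("w_stem"); print(observe()["time_s"],observe()["eef_pos"],observe()["tcp_rot"])
print(go(.502,-.213,.20,3.57-2*np.pi)); snap("w_cap"); print(observe()["time_s"],observe()["eef_pos"],observe()["q"][5],observe()["ft_force"],observe()["torque"])
a,b=cv2.imread("pics/w_stem.png"),cv2.imread("pics/w_cap.png")
cv2.imwrite("pics/w2.png",cv2.resize(np.hstack([a,b]),(800,300),interpolation=cv2.INTER_AREA))
E
```

```text
[-0.07430682 -0.07080474  1.79930893  0.          1.41308847 -1.8335105 ]
[-0.07430682 -0.07080474  1.79930893  0.          1.41308847 -1.8335105 ]
2.6 [0.50812871 0.04034081 0.24996374] [-3.14148134e+00 -1.15373640e-04 -2.95457715e+00]
[-0.54591952  0.054947    1.76953077  0.          1.31711488 -2.5451232 ]
3.6667 [ 0.50240999 -0.21212965  0.20032847] -2.5441862593230713 [-0.02655087  0.3322397  -0.28516673] [-0.08862453  0.00534383  0.02074685]
```

View pics/w2.png

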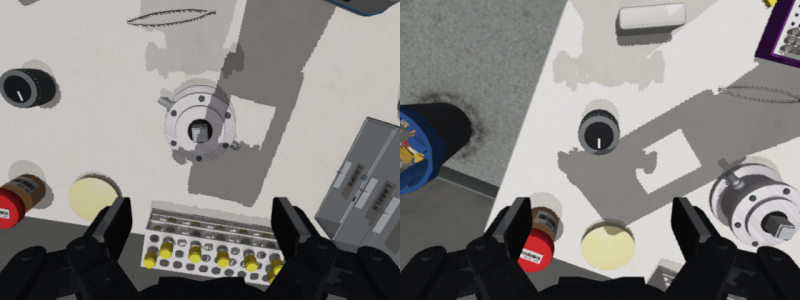

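```bash
python3 - <<'E'
from h import *
for n in ["w_stem","w_cap","top0","scene0"]:
    z=np.load(n+".npz"); W=cloud(z["d"],z["K"],z["T"]); g=z["p"].astype(int).sum(2)
    R=lambda c,r:np.hypot(W[...,0]-c[0],W[...,1]-c[1])<r
    m=R((.508,.041),.02)&(W[...,2]>.088)&(W[...,2]<.1); P=(W[m][:,:2]*1000).astype(np.float32)
    if len(P)>30: print(n,"stem",len(P),np.median(W[m][:,2]).round(4),P.mean(0),cv2.minAreaRect(P))
    m=R((.508,.043),.06)&(abs(W[...,2]-.07)<.003); P=(W[m][:,:2]*1000).astype(np.float32)
    print(n,"seat",np.median(W[m][:,2]).round(4),cv2.minEnclosingCircle(P))
    m=R((.502,-.213),.04)&(abs(W[...,2]-.05)<.004); P=(W[m][:,:2]*1000).astype(np.float32)
    print(n,"cap",len(P),np.median(W[m][:,2]).round(4),cv2.minEnclosingCircle(P))
    c=cv2.minEnclosingCircle(P)[0]; mm=m&R(np.array(c)/1000,.0165)&(g>330)
    L=W[mm][:,:2]*1000
    if len(L)>4:
        dv=L.mean(0)-c; u=np.linalg.svd(L-L.mean(0))[2][0]; print("line",len(L),L.mean(0),"dir from centre",np.degrees(np.arctan2(dv[1],dv[0])),"pca",np.degrees(np.arctan2(u[1],u[0]))%180)
E
```

```text
w_stem stem 466 0.093 [507.37793   37.676365] ((508.4248962402344, 37.80909729003906), (20.419111251831055, 19.93623161315918), 15.367533683776855)
w_stem seat 0.07 ((508.50189208984375, 37.87232208251953), 34.033416748046875)
w_stem cap 2303 0.0503 ((501.6664123535156, -216.2783203125), 26.46307373046875)
line 46 [ 510.54090325 -212.04845286] dir from centre 25.483968731806605 pca 23.954998201405978
w_cap stem 524 0.0928 [507.47876   34.974342] ((508.3110046386719, 36.587650299072266), (19.98063087463379, 20.536718368530273), 16.523534774780273)
w_cap seat 0.07 ((508.5290222167969, 37.47282028198242), 34.72770309448242)
w_cap cap 2548 0.0504 ((501.9834899902344, -216.6004638671875), 25.786649703979492)
line 55 [ 510.49881506 -211.97663963] dir from centre 28.501974459232784 pca 24.026336846609418
top0 stem 138 0.0927 [507.49622   40.940056] ((507.732666015625, 41.127967834472656), (20.128101348876953, 19.61271095275879), 15.975240707397461)
top0 seat 0.0702 ((507.7427673339844, 41.36933898925781), 34.0654182434082)
top0 cap 646 0.0502 ((501.50146484375, -212.92808532714844), 25.889249801635742)
line 5 [ 511.41582463 -209.73384412] dir from centre 17.858074011201598 pca 17.839962445032853
scene0 stem 104 0.0921 [509.48865   40.540245] ((509.45611572265625, 39.89565658569336), (19.92779541015625, 19.610666275024414), 16.208650588989258)
scene0 seat 0.0694 ((509.2628173828125, 39.849098205566406), 33.85495376586914)
scene0 cap 335 0.0495 ((503.335205078125, -214.76077270507812), 26.6021785736084)
```

```bash
python3 - <<'E'
from h import *
Y=3.57-2*np.pi
X=np.array([.5022,-.2148])
go(*X,.08,Y); move_l([*X,.010],feed=.1); gripper_to(.045,f_grip=30); hold(.2)
o=observe(); print("grip",o["eef_pos"],o["opening"],o["grasp_force"],o["tcp_rot"],o["time_s"])
gripper_to(.085); move_l([*X,.20],feed=.2); hold(.3); snap("w_cap2"); o=observe(); print(o["eef_pos"],o["time_s"])
z=np.load("w_cap2.npz"); W=cloud(z["d"],z["K"],z["T"]); g=z["p"].astype(int).sum(2)
R=lambda c,r:np.hypot(W[...,0]-c[0],W[...,1]-c[1])<r
for c,r,h,t in [((.5085,.038),.06,.07,.003),((.502,-.215),.04,.05,.004),((.5085,.038),.02,.0935,.005)]:
    m=R(c,r)&(abs(W[...,2]-h)<t); P=(W[m][:,:2]*1000).astype(np.float32)
    print(cv2.minEnclosingCircle(P),cv2.minAreaRect(P))
    if h==.05:
        C=cv2.minEnclosingCircle(P)[0]; L=W[m&R(np.array(C)/1000,.0165)&(g>330)][:,:2]*1000
        u=np.linalg.svd(L-L.mean(0))[2][0]; print("line",np.degrees(np.arctan2(u[1],u[0]))%180)
E
```

```text
grip [ 0.50279014 -0.21518045  0.01095247] 0.05177816103635896 30.982959643006325 [-3.14047162e+00  7.33849394e-04 -2.71322005e+00] 5.6833
[ 0.50193625 -0.21466746  0.19931655] 7.5667
((507.92034912109375, 37.24065399169922), 34.651065826416016) ((508.1135559082031, 36.00110626220703), (66.60430908203125, 67.13619232177734), 77.30961608886719)
((501.73687744140625, -215.7293701171875), 26.196537017822266) ((501.59197998046875, -215.86532592773438), (50.86373519897461, 50.88627243041992), 25.93255615234375)
line 24.666836602126725
((507.8629150390625, 36.25876998901367), 13.592560768127441) ((508.328857421875, 36.670875549316406), (19.995962142944336, 20.93719482421875), 15.454355239868164)
```

```bash
python3 - <<'E'
from h import *
Y=3.57-2*np.pi; X=np.array([.5022,-.2148]); S=np.array([.5087,.0388])
def st(t):
    o=observe(); print(t,o["eef_pos"].round(4),"F",o["ft_force"].round(2),"T",o["torque"].round(3),"op",round(o["opening"],4),"q6",o["q"][5].round(3),"t",o["time_s"])
move_l([*X,.010],feed=.1); gripper_to(.045,f_grip=60); hold(.1); st("grip")
move_l([*X,.15],feed=.2)
q=go(*S,.15,Y-np.radians(8.6)); print(q); move_l([*S,.112],feed=.08); hold(.3); st("above")
r=move_l([*S,.0905],feed=.015,max_force=4); st(r); hold(.2); st("")
E
```

```text
grip [ 0.5025 -0.215   0.0107] F [-1.77  0.91  5.54] T [0.078 0.268 0.043] op 0.0509 q6 -2.548 t 10.1333
[-0.07855463  0.0203332   1.9038628   0.          1.21739665 -1.92765998]
above [0.5091 0.0388 0.1125] F [-1.16 -0.04 -2.86] T [-0.016  0.053  0.017] op 0.0509 q6 -1.928 t 12.9
False [0.5088 0.0388 0.0906] F [ 0.04  0.13 -3.2 ] T [ 0.014  0.01  -0.031] op 0.0508 q6 -1.928 t 14.4833
 [0.5088 0.0388 0.0906] F [-0.53 -0.24 -3.04] T [-0.013  0.028  0.007] op 0.051 q6 -1.928 t 14.6833
```

```bash
python3 - <<'E'
from h import *
S=np.array([.5087,.0388])
def st(t):
    o=observe(); print(t,o["eef_pos"].round(4),"F",o["ft_force"].round(2),"T",o["torque"].round(3),"op",round(o["opening"],4),"q6",o["q"][5].round(3),"t",o["time_s"])
for z in (.089,.0875,.0868):
    r=move_l([*S,z],feed=.01,max_force=4); hold(.15); st(r)
    if r: break
snap("seated")
E
```

```text
False [0.5087 0.0388 0.089 ] F [ 0.33  1.31 -2.04] T [ 0.031  0.016 -0.009] op 0.0509 q6 -1.928 t 15.1333
False [0.5089 0.0388 0.0877] F [-0.12  1.13 -1.19] T [ 0.015 -0.052 -0.006] op 0.0511 q6 -1.928 t 15.5833
False [0.5089 0.0388 0.087 ] F [ 0.42 -0.46 -0.45] T [-0.042 -0.058 -0.007] op 0.0512 q6 -1.928 t 15.9833
```

View pics/seated.png

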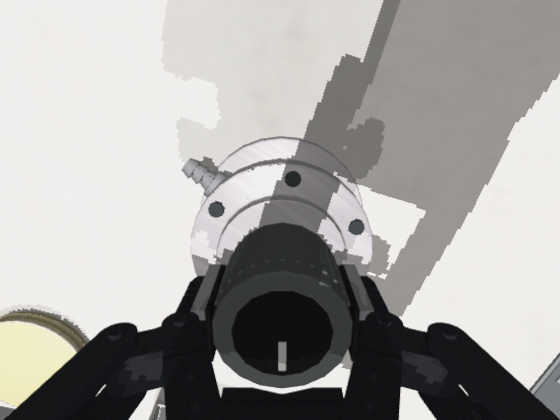

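```bash
cat > turn.py <<'E'
from h import *
q=np.array(observe()["q"]); q0=q[5]; base=observe()["torque"][2]
hit=None; pk=0; log=[]
while q[5]<2.6:
    q[5]+=.04; set_joints(q); T=[]
    for _ in range(3): hold(.02); T.append(observe()["torque"][2])
    o=observe(); t=np.mean(T); log.append((round(q[5],2),round(t,3),round(o["ft_force"][2],1)))
    if t>.2 and hit is None: hit=q[5]
    pk=max(pk,t)
    if hit is not None and (t<pk-.12 or q[5]-hit>.7): break
    if o["time_s"]>50: break
print(*log); print(hit,pk,q0,o["eef_pos"],o["opening"],o["time_s"])
E
python3 turn.py
```

```text
(np.float64(-1.89), np.float64(0.008), np.float64(0.9)) (np.float64(-1.85), np.float64(0.009), np.float64(0.9)) (np.float64(-1.81), np.float64(-0.005), np.float64(1.1)) (np.float64(-1.77), np.float64(-0.007), np.float64(1.2)) (np.float64(-1.73), np.float64(0.021), np.float64(0.6)) (np.float64(-1.69), np.float64(0.036), np.float64(-0.2)) (np.float64(-1.65), np.float64(0.085), np.float64(0.7)) (np.float64(-1.61), np.float64(0.072), np.float64(0.1)) (np.float64(-1.57), np.float64(0.06), np.float64(0.5)) (np.float64(-1.53), np.float64(0.054), np.float64(1.1)) (np.float64(-1.49), np.float64(0.058), np.float64(0.6)) (np.float64(-1.45), np.float64(0.052), np.float64(1.3)) (np.float64(-1.41), np.float64(0.068), np.float64(0.0)) (np.float64(-1.37), np.float64(0.057), np.float64(1.4)) (np.float64(-1.33), np.float64(0.124), np.float64(0.5)) (np.float64(-1.29), np.float64(0.084), np.float64(0.2)) (np.float64(-1.25), np.float64(0.062), np.float64(0.2)) (np.float64(-1.21), np.float64(0.082), np.float64(0.6)) (np.float64(-1.17), np.float64(0.061), np.float64(0.3)) (np.float64(-1.13), np.float64(0.051), np.float64(1.0)) (np.float64(-1.09), np.float64(0.097), np.float64(0.1)) (np.float64(-1.05), np.float64(0.069), np.float64(-0.3)) (np.float64(-1.01), np.float64(0.065), np.float64(0.2)) (np.float64(-0.97), np.float64(0.136), np.float64(-0.4)) (np.float64(-0.93), np.float64(0.248), np.float64(1.0)) (np.float64(-0.89), np.float64(0.256), np.float64(0.1)) (np.float64(-0.85), np.float64(0.096), np.float64(1.2))
-0.9276935693049801 0.2564503122700295 -1.927693569304981 [0.50900581 0.03883148 0.08701301] 0.0509172216341777 24.1333
```

```bash
python3 - <<'E'
from h import *
q=np.array(observe()["q"]); q[5]=-.85
while q[5]<-.36:
    q[5]+=.04; set_joints(q); T=[]
    for _ in range(3): hold(.02); T.append(observe()["torque"][2])
    o=observe(); print((float(q[5].round(2)),float(np.mean(T).round(3)),float(o["ft_force"][2].round(1))),end=" ")
print(o["eef_pos"],o["q"][5],o["time_s"])
E
```

```text
(-0.81, 0.031, 0.1) (-0.77, 0.019, 0.6) (-0.73, -0.003, 0.7) (-0.69, 0.005, 0.3) (-0.65, -0.03, 0.7) (-0.61, 0.018, 1.1) (-0.57, -0.007, 0.5) (-0.53, -0.009, -0.7) (-0.49, 0.044, 0.7) (-0.45, 0.128, 0.3) (-0.41, 0.2, 0.6) (-0.37, 0.117, -0.0) (-0.33, 0.09, 0.6) [0.50918728 0.03875927 0.08710654] -0.3314599046523642 28.0333
```

```bash
python3 - <<'E'
from h import *
gripper_to(.085); hold(.2); o=observe(); S=o["eef_pos"][:2]
move_l([*S,.22],feed=.12); hold(.4); snap("final"); print(observe()["time_s"],observe()["opening"])
p,d=get_image("top"); c=get_calibration("top"); np.savez("topf.npz",p=p,d=d,K=c["intrinsics"],T=c["world_from_camera"])
for n in ["final","topf"]:
    z=np.load(n+".npz"); W=cloud(z["d"],z["K"],z["T"]); g=z["p"].astype(int).sum(2)
    r=np.hypot(W[...,0]-.5087,W[...,1]-.0388); m=(r<.04)&(W[...,2]>.118)&(W[...,2]<.135)
    P=W[m]; A=np.c_[P[:,:2],np.ones(len(P))]; f=np.linalg.lstsq(A,P[:,2],rcond=None)[0]
    print(n,len(P),"top z",np.median(P[:,2]),"slope",f[:2],cv2.minEnclosingCircle((P[:,:2]*1000).astype(np.float32)))
    ms=(r<.06)&(abs(W[...,2]-.07)<.004); print("seat z",np.median(W[ms][:,2]),cv2.minEnclosingCircle((W[ms][:,:2]*1000).astype(np.float32)))
    L=W[m&(r<.016)&(g>330)][:,:2]*1000
    if len(L)>4: u=np.linalg.svd(L-L.mean(0))[2][0]; print("line",L.mean(0),np.degrees(np.arctan2(u[1],u[0]))%180)
E
```

```text
30.3833 0.08518109083670776
final 3842 top z 0.12674587326383377 slope [ 0.00825341 -0.03449401] ((508.1445617675781, 39.19479751586914), 26.543895721435547)
seat z 0.06979763367915193 ((508.2334289550781, 38.70304870605469), 33.95603561401367)
topf 483 top z 0.12692252366402623 slope [0.01717243 0.08396188] ((508.00811767578125, 38.63688659667969), 25.87912940979004)
seat z 0.06978178703125515 ((509.05535888671875, 36.330535888671875), 41.00147247314453)
```

View pics/final.png

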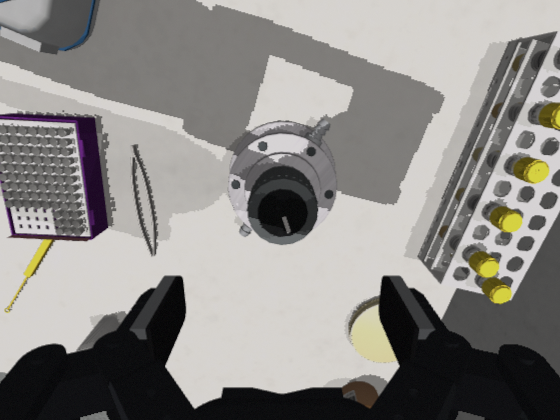

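```bash
python3 -c "
from plant import *
print(job_done())"
```

```text
the job is handed in; nothing more can be done
None
```

The job is handed in at about 30 s: the cap sits upright and fully down on the stem (centre about 32 mm above the housing top), and the ratchet has slipped one or two clicks by torque feel (two peaks; slip not read directly). The cap is released, and the jar and dish were not touched.

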